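# Invert a culture dish with the bench flipper

## Task

Turn the culture dish with the pink-red medium upside down for incubation, using the dish flipper: set the dish, lid up, in the flipper's blue hinged plate and let go of it, then swing the plate by its steel handle bar all the way over, so that the dish drops lid-down into the green nest. Leave the plate swung fully over, with the dish lying flat in the nest.

Things in the scene. Friction and masses are not known exactly. Their poses are not given: they have to be found in the camera images.
- dish_pink: The dish to turn: a closed, clear, round culture dish, 55 mm diameter, 15 mm tall, about 30 g, one rigid piece, with pink-red medium. Two like dishes, amber and dark green, lie near it. Origin: centre of its underside; z points from underside to lid (up at the start).
- stand: Flipper's fixed white base, 150 x 225 mm (x, y). Origin: on the bench below mid-hinge, z up. Hinge axis along its x, 55 mm high, between uprights at x +-62 mm. Green nest block 92 x 92 mm centred at y -60, flat top 46 mm high, with 4 white tapered posts at 38 mm radius towards +-x and +-y, 13 mm thick, 17.5 mm tall (hinge side: 40 mm radius, 14 mm tall); the dish has 4 to 6 mm to spare.
- pocket (a point): Centre of the pocket floor on the blue hinged plate, moving with it; z points out of the pocket. Open: stand x 0, y +60, 46 mm high, z up. Plate 112 x 80 mm (stand x, y), 6 mm thick, with a 40 mm window. Four white posts, 13 mm thick, 17.5 mm tall, tapered, at 38 mm radius on the diagonals: fingers fit beside the dish when closing along stand x or y; it has 4 mm to spare all round.
- flipper (a joint): Plate hinge, rad, about stand +x: 0 open at the +y side (start), 1.57 upright, 3.14 over the nest (stop). Handle: round steel bar, 10 mm diameter, along stand x, 96 mm free length, 50 mm clear of the plate; its middle is at stand y 155cos(q), height 55+155sin(q) mm. Plate 250 g, damped: let go, it sinks to the nearer side. The dish slides out past upright; fully over, the plate clears it by 3 mm.
Not all that is in view belongs to the job. What is shaped like the dish_pink but purple is not meant.

How it is judged:
By the outcome, as a careful person would: the job done as asked, in the order asked, and still so for the second after the job is handed in, with the robot touching nothing.
It also fails if it takes over 53 s, if anything falls off the work surface, if the arm or the gripper's body presses on something with over 40 N, if the wrist force passes 120 N, or if a joint passes its speed limit or range.

## Robot

A 6-joint arm with a two-finger parallel gripper is mounted at the origin on the work surface. World frame = base frame: x ahead of the robot, y to its left, z up, the work surface at z = 0. Lengths are in mm, angles in rad, forces in N, time in s.
With the tool pointing down it reaches from about 400 to 825 mm from the base axis. Payload 7 kg.
Tool frame: the origin (TCP) lies at the very end of the fingers, on their centre line; the grasp point (between the pads) lies 19 mm behind it; z points along the fingers, y is the direction in which the jaws open and shut (so a half turn about z gives the same grasp; the last joint's range is limited). The gripper opens to 88 mm and grips with 3 to 60 N. Pads are 19 mm wide; open, the fingers measure 130 mm over their backs; the gripper's body (78 mm by 193 mm) begins 47 mm behind the grasp point.
Start: joints at [1.404, 0.359, 0.012, 0, -1.224, -0.288], TCP at [296.521, 606.359, 226.561] pointing down, gripper open.
Joint ranges: [-3.07, 3.07], [-1.43, 2.12], [-1.02, 1.25], [-3.03, 1.67], [-3.05, -0], [-3.03, 3.03]. Speed limits (rad/s): [2.39, 2.39, 3.01, 3.14, 3.14, 3.14].

## Interface

Orientations are given as a unit quaternion [x, y, z, w].
In Python, from plant import bot gives the robot as it stands. Calls block until the motion is done:
- bot.move_ptp(position, orientation): joint-space move of the TCP to a pose.
- bot.line_to(position, velocity=150, ori=None): straight line of the TCP; ori=None keeps the orientation; velocity is the mean speed in mm/s.
- bot.move_joints(angles): joint-space move.
- bot.move_gripper(opening, force=None): finger opening in mm; force is the grip in N (None keeps the last); returns when the fingers have stopped.
- bot.pause(seconds).
- bot.solve_ik(position, orientation): joint angles nearest the present ones, or None.
- bot.read_state(): the state.
- bot.camera(name): name is "scene" or "top"; returns the picture (400x640x3 uint8, red, green, blue); there is no depth.
- bot.get_calibration(name): a dict with "fx", "fy", "cx", "cy" (pixels), "view" (4x4, takes a point from world to camera coordinates). Camera axes: x right, y up, looking along -z (the intrinsics and any distortion apply to the point x, -y, -z); pixel columns grow to the right and rows downward; lengths in mm; the calibration is good to about 2 mm. A picture is of the moment at which its call begins. get_calibration takes no time and is no camera call.
A pose or a line that the arm cannot do raises bot.Unreachable and nothing moves.
- bot.close_job(): hands the job in, once; it reports no verdict.
The state is a dict: "t": time; "joint_pos": joint angles; "qvel": joint speeds; "tau": joint torques, N m; "tcp_pos": TCP position; "eef_rot": TCP orientation; "contact_force": force on the tool from outside, world axes, zero at the start; "moment": the same for the moment, N m; "width": finger opening in mm.
Only numpy, scipy, OpenCV 4.12 (cv2) and the standard library are available. Lean on these libraries where they do the work, as an engineer would, in place of code of your own. Each camera call takes 0.05 s, during which the arm holds its last target.

## Working session

There is one attempt and no reset: what is moved stays moved. The work goes in short steps, each a Python script; the robot and the scene stay as the last script left them, time stands still between calls to the robot, and variables do not carry over. Pictures are saved under pics/ and viewed, and the job is handed in when it is done.

```bash
ls; mkdir -p pics; python3 - <<'E'
from plant import bot
import cv2
for n in("scene","top"):
    im=bot.camera(n); cv2.imwrite(f"pics/{n}0.png",im[:,:,::-1]); c=bot.get_calibration(n); print(n,c)
s=bot.read_state();print(s)
E
```

```text
pics
scene {'fx': 507.5331695930747, 'fy': 507.5331695930747, 'cx': 319.9008775983569, 'cy': 204.86263484458962, 'view': array([[-1.34394286e-02,  9.99873838e-01, -8.46693702e-03,
         7.87951524e+01],
       [-6.20396502e-01, -1.69748434e-03,  7.84286490e-01,
         3.25185938e+02],
       [ 7.84173171e-01,  1.57932204e-02,  6.20341045e-01,
        -1.39233953e+03],
       [ 0.00000000e+00,  0.00000000e+00,  0.00000000e+00,
         1.00000000e+00]])}
top {'fx': 497.4012006084009, 'fy': 497.4012006084009, 'cx': 317.073072614955, 'cy': 201.6643938373044, 'view': array([[-2.28590071e-02, -9.99525154e-01, -2.06623248e-02,
        -6.22485232e+01],
       [ 9.98097453e-01, -2.40003904e-02,  5.67930859e-02,
        -5.65326037e+02],
       [-5.72620218e-02, -1.93247802e-02,  9.98172136e-01,
        -9.15829829e+02],
       [ 0.00000000e+00,  0.00000000e+00,  0.00000000e+00,
         1.00000000e+00]])}
{'t': 0.1, 'joint_pos': array([ 1.40408326e+00,  3.59306088e-01,  1.11750285e-02, -3.09176080e-04,
       -1.22411883e+00, -2.88106014e-01]), 'qvel': array([ 1.46257466e-04,  8.15492633e-05,  1.23290897e-03,  2.78196256e-04,
       -1.18550436e-03,  1.69293326e-03]), 'tau': array([-1.72953271e-03, -5.84160519e+01,  2.93749934e+01,  7.01548263e+00,
        1.00903594e-02, -5.86464807e-05]), 'tcp_pos': array([296.35650042, 605.9808728 , 225.73289052]), 'eef_rot': array([ 9.74241559e-01, -2.25505732e-01, -1.00999163e-04,  7.34261351e-04]), 'contact_force': array([-0.34534387, -0.32131123, -0.50164389]), 'moment': array([0.00561474, 0.03784571, 0.0177193 ]), 'width': 87.40990608782408}
```

View pics/scene0.png

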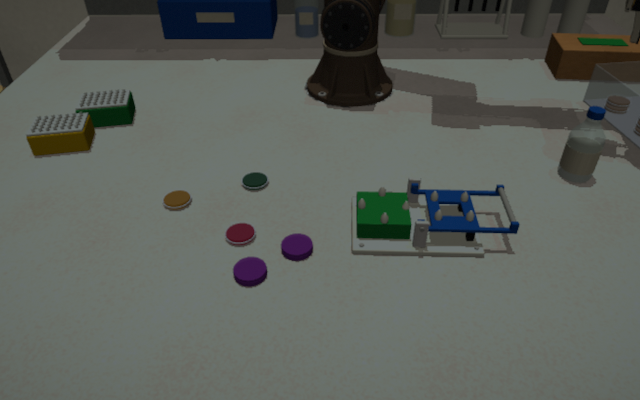

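View pics/top0.png

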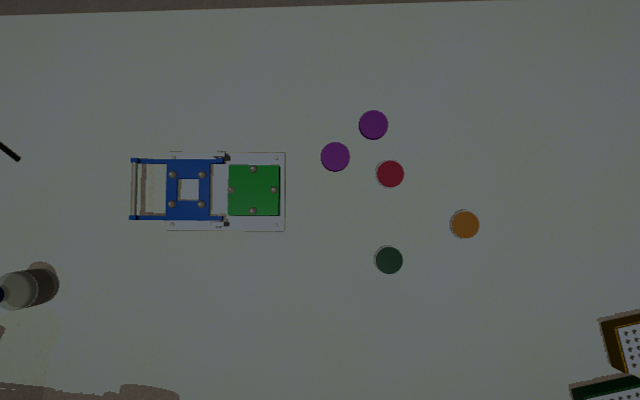

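The scene view shows the pink dish at about (240,233), with purple decoys at (297,246) and (250,270). The flipper is open towards the right (+y). In the top view the dish is at (390,173), the green nest at (254,190) and the blue plate at (188,189).

```bash
cat > h.py <<'E'
import numpy as np,cv2
from plant import bot
def ray(n,uv):
    c=bot.get_calibration(n);V=c["view"];R=V[:3,:3];o=-R.T@V[:3,3]
    d=np.array([(uv[0]-c["cx"])/c["fx"],-(uv[1]-c["cy"])/c["fy"],-1]);return o,R.T@d
def onz(n,uv,z):
    o,d=ray(n,uv);return (o+d*(z-o[2])/d[2])
def tri(a,b):
    (o1,d1),(o2,d2)=ray("top",a),ray("scene",b)
    s=np.linalg.lstsq(np.c_[d1,-d2],o2-o1,rcond=None)[0]
    p,q=o1+d1*s[0],o2+d2*s[1];return (p+q)/2,np.linalg.norm(p-q)
def blobs(im,h0,h1,smin=90,vmin=40,amin=60):
    h=cv2.cvtColor(im,cv2.COLOR_RGB2HSV)
    m=cv2.inRange(h,(h0,smin,vmin),(h1,255,255))
    cs,_=cv2.findContours(m,cv2.RETR_EXTERNAL,cv2.CHAIN_APPROX_NONE)
    return [c for c in cs if cv2.contourArea(c)>amin]
E
python3 - <<'E'
from h import *
np.set_printoptions(precision=1,suppress=True)
for n in("top","scene"):
    im=cv2.imread(f"pics/{n}0.png")[:,:,::-1].copy()
    for nm,(a,b,z,v) in dict(pink=(168,179,13,40),amber=(8,22,13,40),dgreen=(70,90,13,20),purple=(135,160,15,30),green=(50,69,46,60),blue=(100,122,46,60)).items():
        for c in blobs(im,a,b,vmin=v):
            r=cv2.minAreaRect(c);ctr=r[0]
            print(n,nm,np.array(ctr),np.array(r[1]),round(r[2],1),onz(n,ctr,z))
for n in("top","scene"):
    im=cv2.imread(f"pics/{n}0.png")
    s=(im[140:240,120:300] if n=="top" else im[170:260,340:520])
    cv2.imwrite(f"pics/{n}_z.png",cv2.convertScaleAbs(cv2.resize(s,None,fx=4,fy=4,interpolation=cv2.INTER_CUBIC),alpha=1.5))
E
```

```text
top pink [390.  173.5] [25. 26.] 90.0 [ 613.5 -213.6   13. ]
top amber [622.1 344.9] [23.4 53.8] 12.2 [ 288.9 -625.8   13. ]
top amber [465. 224.] [26. 26.] 90.0 [ 515.6 -349.7   13. ]
top dgreen [388.5 260.5] [25. 25.] 90.0 [ 451.1 -205.7   13. ]
top purple [334.8 156.3] [27.9 28.9] 14.0 [ 648.4 -110.8   15. ]
top purple [373.3 124.3] [27.6 28.3] 45.0 [ 707.3 -184.7   15. ]
top green [253.  189.5] [49. 50.] 90.0 [586.9  39.9  46. ]
top blue [180.5 188.5] [82.  62.4] 1.0 [592.  172.4  46. ]
scene pink [239.5 232.5] [17. 27.] 90.0 [ 620.3 -213.1   13. ]
scene amber [176.5 198.5] [15. 25.] 90.0 [ 521.7 -348.8   13. ]
scene amber [315.8  88.3] [22.2  9.4] 37.9 [ 39.1 -89.   13. ]
scene amber [595.5  56. ] [46. 87.] 90.0 [-175.4  739.1   13. ]
scene dgreen [254.2 178.9] [12.1 22.8] 76.0 [ 456.4 -205.8   13. ]
scene purple [250. 271.] [28. 32.] 90.0 [ 716.7 -182.5   15. ]
scene purple [297. 247.] [26. 30.] 90.0 [ 659.5 -109.    15. ]
scene green [383.5 208. ] [32. 53.] 90.0 [591.2  42.3  46. ]
scene green [602.5  41.1] [47.2  5.4] 1.8 [-207.2  762.    46. ]
scene blue [463.5 209.8] [92.  39.6] 1.4 [595.9 182.5  46. ]
scene blue [597.2 109.1] [16.5  6.5] 11.3 [221.7 569.8  46. ]
```

View pics/top_z.png

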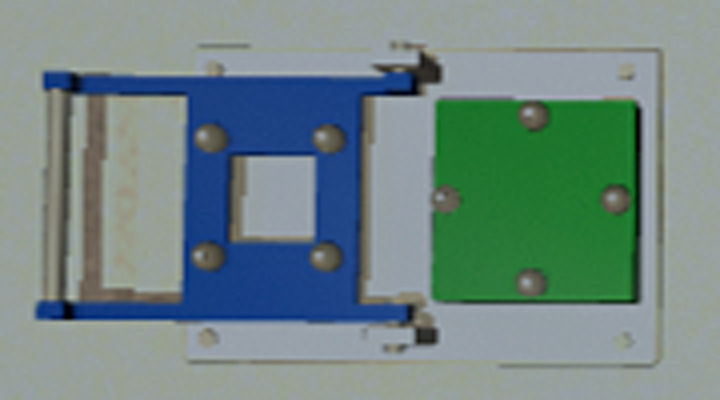

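View pics/scene_z.png

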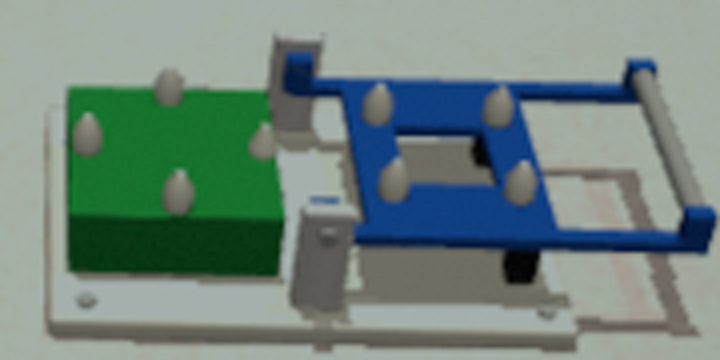

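```bash
python3 - <<'E'
from h import *
np.set_printoptions(precision=1,suppress=True)
T=lambda x,y:(120+x/4,140+y/4)
S=lambda x,y:(340+x/4,170+y/4)
for nm,z,ts,ss in [("green",46,[(436,100),(637,101),(637,301),(432,300)],[(68,90),(268,88),(284,214),(70,216)]),
 ("window",46,[(230,155),(316,155),(316,241),(230,241)],[(387,131),(480,131),(498,187),(407,187)]),
 ("ppost base",None,None,None),
 ("bar",55,[(60,90),(56,303)],[(640,72),(698,210)]),
 ("base",12,[(660,49),(662,362)],None)]:
    if z is None: continue
    a=np.array([onz("top",T(*p),z) for p in ts]);print(nm,"top",a[:,:2].tolist() and a[:,:2],a.mean(0))
    if ss:
        b=np.array([onz("scene",S(*p),z) for p in ss]);print(nm,"scene",b[:,:2],b.mean(0))
        print(tri(np.mean([T(*p) for p in ts],0),np.mean([S(*p) for p in ss],0)))
print(tri((390,173.5),(239.5,232.5)))
E
```

```text
green top [[632.8  83.1]
 [630.   -8.7]
 [539.   -7. ]
 [541.6  86.1]] [585.9  38.4  46. ]
green scene [[545.6  -2.7]
 [543.8  89.5]
 [633.3  85.5]
 [635.   -5.7]] [589.4  41.7  46. ]
(array([586.1,  40.6,  41.8]), np.float64(3.3648588252178544))
window top [[610.  177.8]
 [609.  138.4]
 [569.7 138.7]
 [570.6 178.1]] [589.8 158.2  46. ]
window scene [[575.8 138.9]
 [575.7 180.4]
 [615.  180.2]
 [615.1 141. ]] [595.4 160.1  46. ]
(array([590.3, 160.7,  41.4]), np.float64(2.266872669894819))
bar top [[640.5 252.4]
 [543.9 254.4]] [592.2 253.4  55. ]
bar scene [[543.3 258.3]
 [640.7 256.9]] [592.  257.6  55. ]
(array([592.6, 256.3,  53.2]), np.float64(4.049444611894412))
base top [[659.  -16.9]
 [511.2 -15. ]] [585.1 -15.9  12. ]
(array([ 614.1, -214.4,    7.6]), np.float64(0.3113830021883386))
```

```bash
cat >> h.py <<'E'
from scipy.spatial.transform import Rotation as Ro
def down(yaw):  # jaw axis along stand y (world -y), tool down
    c,s=np.cos(yaw),np.sin(yaw)
    x=np.array([c,s,0]);y=np.array([s,-c,0])
    return Ro.from_matrix(np.c_[x,y,[0,0,-1]]).as_quat()
Q=down(-0.029)
E
python3 - <<'E'
from h import *
np.set_printoptions(precision=2,suppress=True)
for p in [(615,-213.7,120),(615,-213.7,3),(591,159.5,130),(591,159.5,49),(592,255,150),(592,255,36),(588,100,191),(583,-55,36)]:
    print(p,bot.solve_ik(p,Q))
bot.move_gripper(84)
bot.move_ptp((615,-213.7,120),Q)
print(bot.read_state()['t'],bot.read_state()['tcp_pos'])
for n in("top","scene"): cv2.imwrite(f"pics/{n}1.png",bot.camera(n)[:,:,::-1])
E
```

```text
(615, -213.7, 120) [-0.04  0.4  -0.18  0.   -0.99  1.58]
(615, -213.7, 3) [-0.04  0.53 -0.28  0.   -0.76  1.58]
(591, 159.5, 130) [ 0.58  0.33 -0.26  0.   -0.98  0.96]
(591, 159.5, 49) [ 0.58  0.42 -0.34  0.   -0.81  0.96]
(592, 255, 150) [ 0.71  0.36 -0.16  0.   -1.04  0.83]
(592, 255, 36) [ 0.71  0.48 -0.28  0.   -0.81  0.83]
(588, 100, 191) [ 0.5   0.26 -0.22  0.   -1.1   1.05]
(583, -55, 36) [ 0.24  0.4  -0.41  0.   -0.75  1.3 ]
3.5417 [ 615.34 -213.08  120.11]
```

View pics/scene1.png

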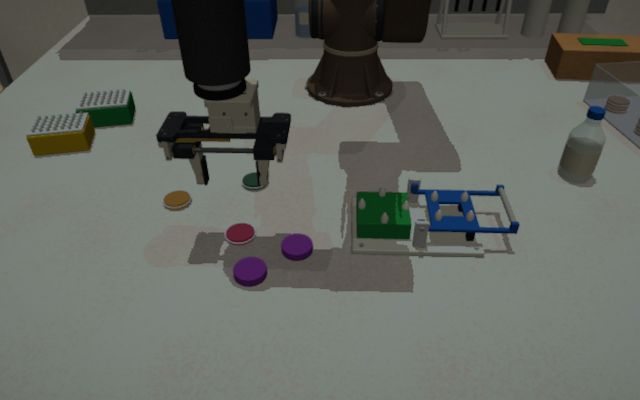

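View pics/top1.png

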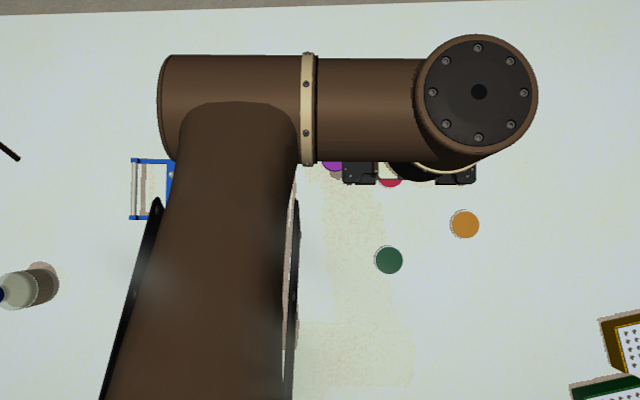

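```bash
cat >> h.py <<'E'
def proj(n,p):
    c=bot.get_calibration(n);q=c["view"]@np.r_[p,1]
    return np.array([c["cx"]+c["fx"]*q[0]/-q[2],c["cy"]+c["fy"]*q[1]/q[2]])
def zoom(src,dst,x0,y0,w,h,k):
    im=cv2.imread(src)[y0:y0+h,x0:x0+w];cv2.imwrite(dst,cv2.convertScaleAbs(cv2.resize(im,None,fx=k,fy=k,interpolation=cv2.INTER_CUBIC),alpha=1.4))
E
python3 - <<'E'
from h import *
zoom("pics/scene1.png","pics/s1z.png",150,100,150,150,5)
s=bot.read_state();p=s['tcp_pos'];R=Ro.from_quat(s['eef_rot']).as_matrix()
print(proj("scene",p),s['width'])
for sg in(1,-1):
  for dx in (-9.5,9.5): print(sg,dx,proj("scene",p+R@[dx,sg*s['width']/2,0]))
E
```

```text
[233.03591259 181.87076709] 84.10600011382834
1 -9.5 [209.04569392 178.10773071]
1 9.5 [206.58325953 184.80797712]
-1 -9.5 [259.12205457 178.97425316]
-1 9.5 [257.54858839 185.71575457]
```

View pics/s1z.png

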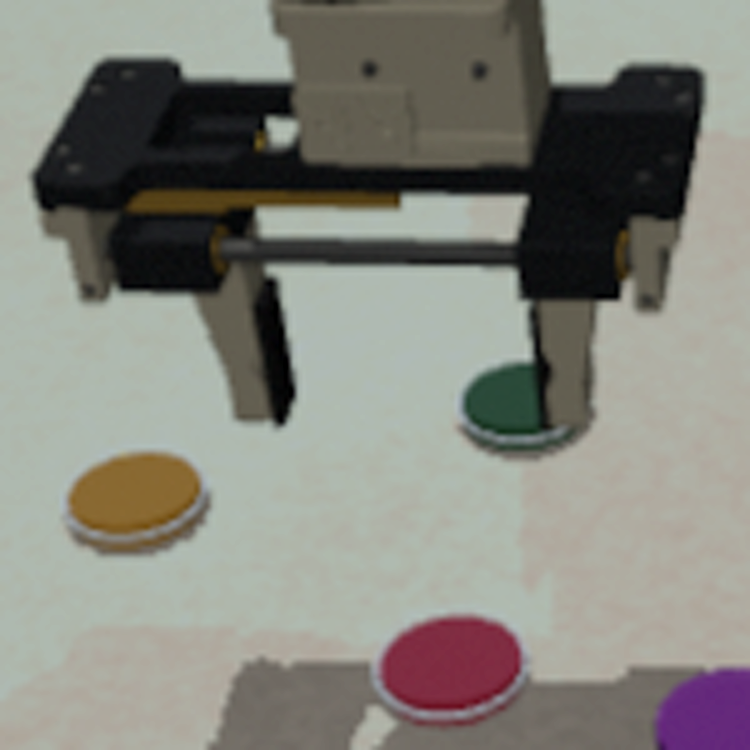

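```bash
python3 - <<'E'
from h import *
np.set_printoptions(precision=1,suppress=True)
bot.line_to((617,-212.5,35),120)
cv2.imwrite("pics/scene2.png",bot.camera("scene")[:,:,::-1])
print(bot.read_state()['t'],bot.read_state()['tcp_pos'],bot.read_state()['contact_force'])
zoom("pics/scene2.png","pics/s2z.png",150,140,150,120,5)
E
```

```text
4.55 [ 617.7 -212.6   36. ] [ 0.4 -0.2  0.7]
```

View pics/s2z.png

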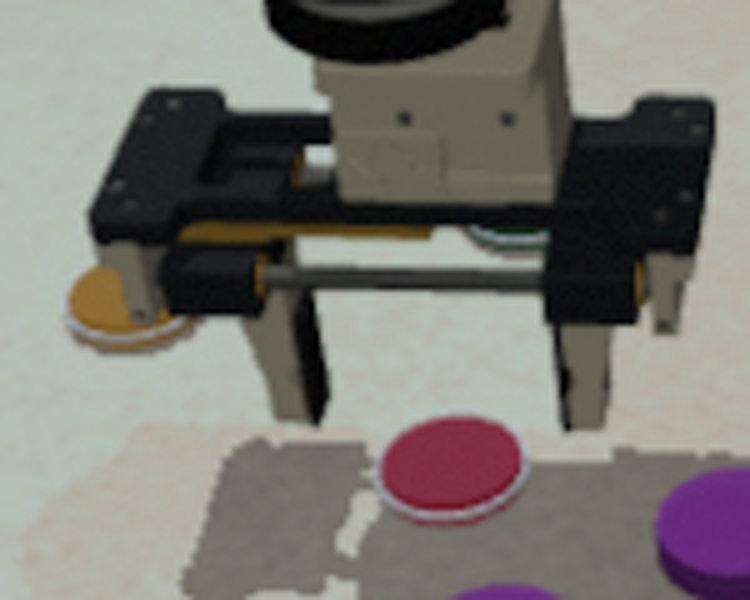

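```bash
python3 - <<'E'
from h import *
np.set_printoptions(precision=1,suppress=True)
bot.line_to((617,-212.5,3),80)
cv2.imwrite("pics/scene3.png",bot.camera("scene")[:,:,::-1])
s=bot.read_state();print(s['t'],s['tcp_pos'],s['contact_force'])
zoom("pics/scene3.png","pics/s3z.png",150,140,150,120,5)
E
```

```text
5.15 [ 616.9 -212.5    2.6] [-0.1 -0.2 -0.2]
```

View pics/s3z.png

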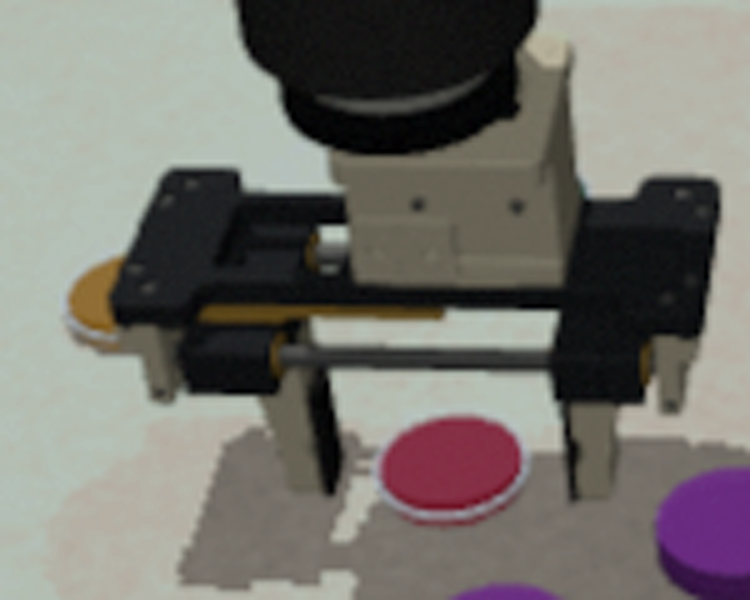

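```bash
python3 - <<'E'
from h import *
np.set_printoptions(precision=1,suppress=True)
for p,z in [((240.2,244.6),0),((240.2,222.8),15),((217,238.8),2.6),((265,239.6),2.6)]: print(onz("scene",p,z))
im=cv2.imread("pics/scene3.png")[:,:,::-1].copy()
c=blobs(im,168,179)[0];print(cv2.boundingRect(c)); print(cv2.fitEllipse(c))
E
```

```text
[ 637.8 -210.9    0. ]
[ 596.1 -215.    15. ]
[ 625.6 -253.7    2.6]
[ 627.4 -167.9    2.6]
(226, 224, 28, 18)
((239.80499267578125, 232.47779846191406), (17.28980255126953, 27.591453552246094), 82.34847259521484)
```

```bash
python3 - <<'E'
from h import *
np.set_printoptions(precision=1,suppress=True)
bot.move_gripper(50,15)
s=bot.read_state();print(s['t'],s['width'],s['contact_force'])
bot.line_to((617,-212.5,130),120)
s=bot.read_state();print(s['t'],s['width'],s['contact_force'])
bot.move_ptp((593,160,110),Q)
s=bot.read_state();print(s['t'],s['width'],s['tcp_pos'])
bot.line_to((593,160,80),100)
bot.pause(.2)
for n in("top","scene"):cv2.imwrite(f"pics/{n}4.png",bot.camera(n)[:,:,::-1])
s=bot.read_state();print(s['t'],s['width'],s['tcp_pos'])
zoom("pics/scene4.png","pics/s4z.png",350,110,180,150,4)
E
```

```text
5.7417 54.511534549563564 [0.3 0.3 0.7]
6.95 54.742511592406544 [-0.6 -0.  -1. ]
8.35 54.67645372095395 [593.2 159.1 110. ]
9.1 54.39701888975785 [593.3 160.2  80.6]
```

View pics/s4z.png

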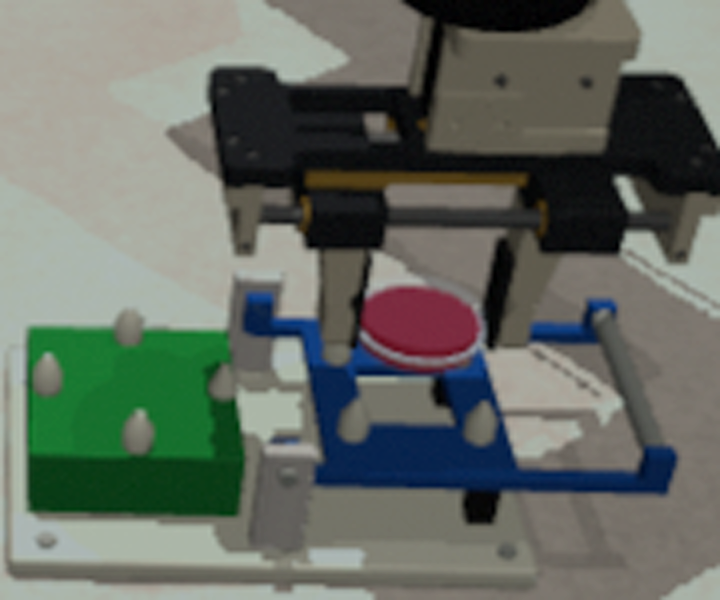

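View pics/top4.png

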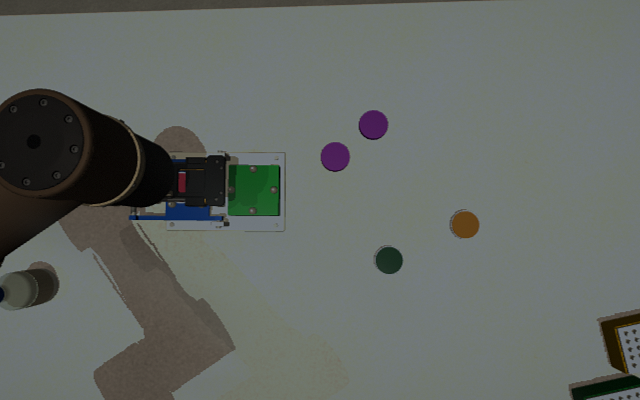

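```bash
python3 - <<'E'
from h import *
np.set_printoptions(precision=1,suppress=True)
T=lambda p:(120+p[0]/4,140+p[1]/4)
S=lambda p:(340+p[0]/4,170+p[1]/4)
t=[(210,138),(328,138),(326,257),(207,257)];s=[(522,162),(396,157),(0,0),(0,0)]
s=[(377,83),(500,86),(522,162),(396,157)]
a=np.mean([onz("scene",S(p),63.5) for p in s],0);b=np.mean([onz("top",T(p),63.5) for p in t],0)
print(a,b); print(np.array([onz("scene",S(p),63.5) for p in s]))
im=cv2.imread("pics/scene4.png")[:,:,::-1].copy()
for c in blobs(im,168,179):
    e=cv2.fitEllipse(c);print(e,onz("scene",e[0],80.6+10),onz("scene",(239.8,232.5),2.6+10))
E
```

```text
[591.1 160.7  63.5] [588.6 155.7  63.5]
[[563.3 134.2  63.5]
 [565.4 188.5  63.5]
 [619.4 186.5  63.5]
 [616.2 133.6  63.5]]
((454.4918212890625, 190.05325317382812), (16.192726135253906, 29.348081588745117), 98.1543960571289) [597.6 159.4  90.6] [ 619.8 -212.7   12.6]
```

```bash
python3 - <<'E'
from h import *
np.set_printoptions(precision=1,suppress=True)
bot.line_to((592.6,159.5,67),60)
bot.pause(.2)
cv2.imwrite(f"pics/scene5.png",bot.camera("scene")[:,:,::-1])
s=bot.read_state();print(s['t'],s['contact_force'],s['tcp_pos'])
zoom("pics/scene5.png","pics/s5z.png",415,160,100,80,8)
E
```

```text
9.7167 [-0.2  0.2 -0.4] [592.7 159.6  67.2]
```

View pics/s5z.png

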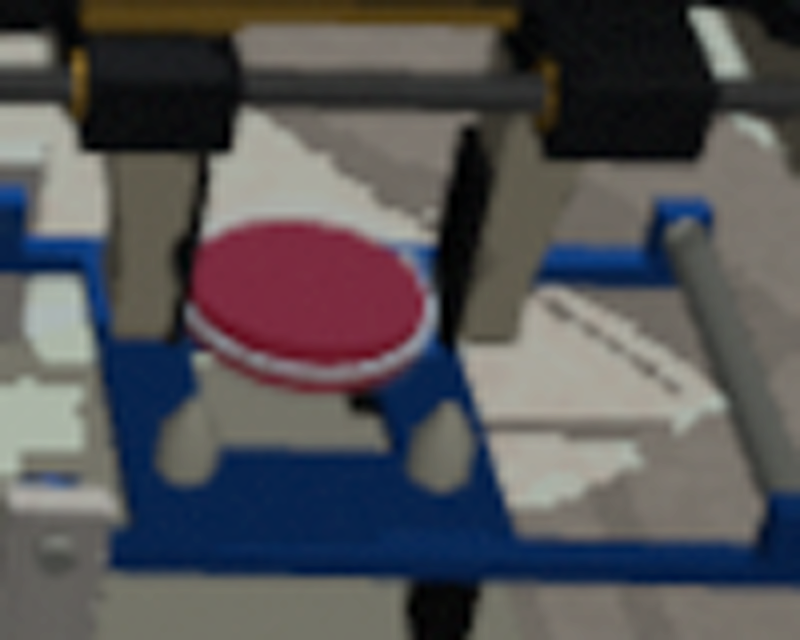

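```bash
python3 - <<'E'
from h import *
np.set_printoptions(precision=1,suppress=True)
P=lambda x,y:(415+x/8,160+y/8)
L,R=[onz("scene",P(*p),46) for p in[(187,487),(441,493)]];print(L,R,(L+R)/2-[33.4,0,0])
L,R=[onz("scene",P(*p),63.5) for p in[(195,390),(450,398)]];print(L,R,(L+R)/2-[26.9,0,0])
print(onz("scene",P(320,388),64.6)-[27.5,0,0]); print(onz("scene",P(283,219),78)+[27.5,0,0])
print(onz("scene",P(186,300),73),onz("scene",P(435,300),73))
E
```

```text
[626.2 133.3  46. ] [628.  187.1  46. ] [593.7 160.2  46. ]
[614.8 134.5  63.5] [617.4 188.3  63.5] [589.2 161.4  63.5]
[587.9 160.9  64.6]
[600.3 159.   78. ]
[595.5 134.6  73. ] [595.4 188.2  73. ]
```

```bash
python3 - <<'E'
from h import *
np.set_printoptions(precision=1,suppress=True)
for z in (60,55,52,50):
    bot.line_to((592.3,159.5,z),40)
    s=bot.read_state();print(s['t'],s['contact_force'],s['tcp_pos'],s['moment'])
cv2.imwrite(f"pics/scene6.png",bot.camera("scene")[:,:,::-1])
zoom("pics/scene6.png","pics/s6z.png",415,160,100,80,8)
E
```

```text
10.0417 [ 0.8 -0.   0.2] [592.  159.3  59.6] [-0.1  0.  -0.1]
10.3167 [0.8 0.5 0.5] [592.1 159.4  54.6] [-0.1 -0.1 -0. ]
10.5667 [ 0.   0.2 -0.5] [592.2 159.4  51.8] [-0.  -0.1 -0. ]
10.8167 [-0.2  0.1  0.5] [592.2 159.5  49.9] [-0.  0.  0.]
```

View pics/s6z.png

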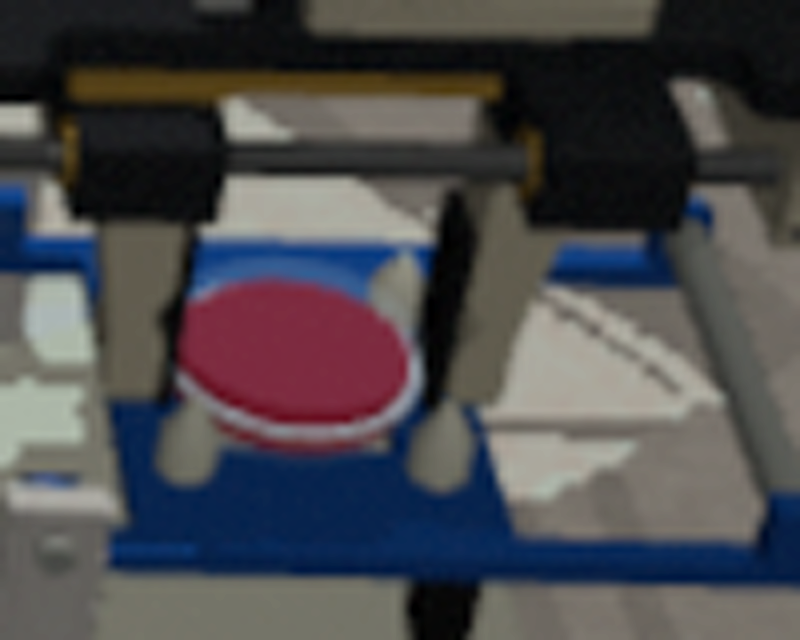

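```bash
python3 - <<'E'
from h import *
np.set_printoptions(precision=1,suppress=True)
P=lambda x,y:(415+x/8,160+y/8)
for a in [(175,350),(421,350)]: print(onz("scene",P(*a),56))
print(onz("scene",P(308,455),48)-[27.5,0,0]); print(onz("scene",P(270,257),61.5)+[27.5,0,0],onz("scene",P(406,250),63.5))
for p in [(593,160.5,57),(592.2,159.5,49.9)]: print((proj("scene",p)-[415,160])*8)
E
```

```text
[591.4 135.2  56. ]
[591.3 189.   56. ]
[590.3 160.4  48. ]
[592.2 160.1  61.5] [564.7 190.   63.5]
[292.9 351. ]
[282.8 374.1]
```

```bash
python3 - <<'E'
from h import *
np.set_printoptions(precision=1,suppress=True)
bot.line_to((592.8,159.5,49),30)
s=bot.read_state();print(s['t'],s['contact_force'],s['tcp_pos'])
bot.move_gripper(64)
s=bot.read_state();print(s['t'],s['contact_force'],s['width'])
bot.line_to((592.8,159.5,130),120)
cv2.imwrite(f"pics/scene7.png",bot.camera("scene")[:,:,::-1])
print(bot.read_state()['t'])
zoom("pics/scene7.png","pics/s7z.png",415,160,100,80,8)
E
```

```text
11.1167 [-0.1 -0.2  0.9] [592.9 159.6  49.1]
11.575 [-0.1  1.1  1.1] 63.75216729948746
12.45
```

View pics/s7z.png

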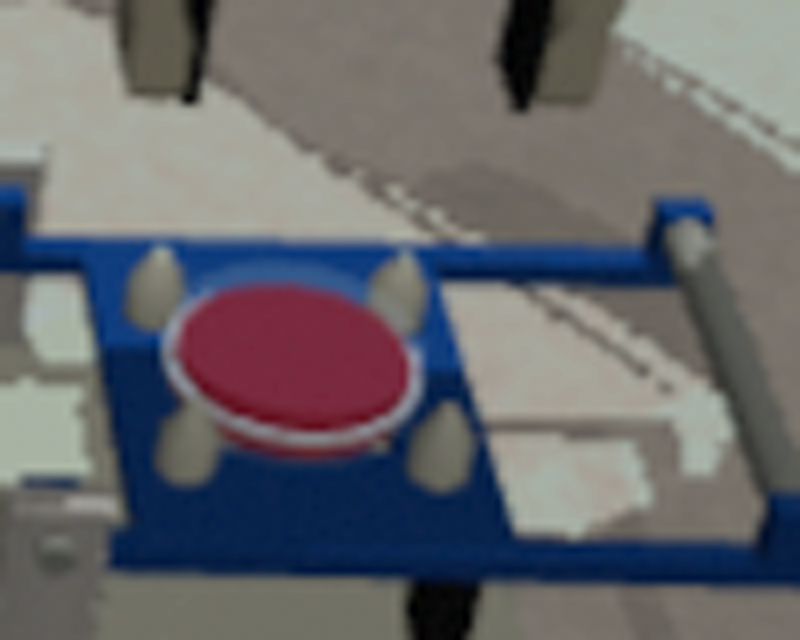

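The dish sits centred between the four posts and lies flat. Next I grip the handle.

```bash
python3 - <<'E'
from h import *
np.set_printoptions(precision=1,suppress=True)
bot.line_to((595.5,255.3,130),150)
bot.move_gripper(40)
bot.line_to((595.5,255.3,36),100)
s=bot.read_state();print(s['t'],s['contact_force'],s['tcp_pos'])
bot.move_gripper(6,12)
s=bot.read_state();print(s['t'],s['contact_force'],s['tcp_pos'],s['width'],s['moment'])
cv2.imwrite(f"pics/scene8.png",bot.camera("scene")[:,:,::-1])
zoom("pics/scene8.png","pics/s8z.png",390,130,150,120,5)
E
```

```text
14.9833 [ 0.  -0.  -0.1] [596.  255.6  36.7]
15.6 [-0.5  0.2  1.4] [595.6 255.4  36.2] 9.553164715807538 [ 0.1  0.2 -0.1]
```

View pics/s8z.png

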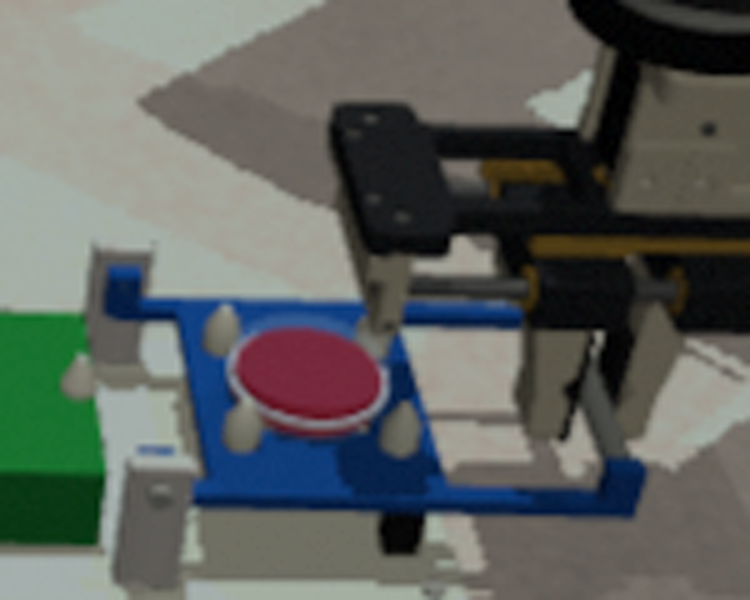

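```bash
cat >> h.py <<'E'
YD=np.array([0.029,1,0]);YD/=np.linalg.norm(YD)
C=np.array([595.5,255.35,55])-155*YD
def swing(q0,q1,v=100,step=7.5):
    n=max(1,round(abs(q1-q0)/step));fm=0
    for q in np.radians(np.linspace(q0,q1,n+1)[1:]):
        p=C+155*np.cos(q)*YD+[0,0,155*np.sin(q)-19]
        bot.line_to(p,v)
        s=bot.read_state();f=s['contact_force'];print(round(np.degrees(q)),round(s['t'],2),f,round(s['width'],1),s['tcp_pos']-p)
        if np.linalg.norm(f)>25: print("STOP");break
E
python3 - <<'E'
from h import *
np.set_printoptions(precision=1,suppress=True)
swing(0,75)
cv2.imwrite(f"pics/scene9.png",bot.camera("scene")[:,:,::-1])
zoom("pics/scene9.png","pics/s9z.png",340,60,200,200,3)
E
```

```text
7 16.0 [ 0.5  1.3 -0.7] 9.4 [0.1 0.1 0.2]
15 16.35 [-0.8  2.8 -0.5] 9.4 [ 0.   0.4 -0. ]
22 16.7 [-2.5  6.3  0.3] 9.3 [ 0.1  0.8 -0.1]
30 17.05 [-3.1  8.3  2.8] 9.2 [0.2 1.4 0. ]
38 17.4 [-5.  10.3  5.1] 9.5 [0.3 1.9 0.5]
45 17.75 [-7.6 12.   9.4] 9.4 [0.4 2.4 1. ]
53 18.1 [-6.  10.2 11.4] 9.3 [0.8 2.2 1.5]
60 18.45 [-5.1  8.4 11.5] 9.6 [1.  1.6 1.6]
68 18.8 [-3.8  5.8 11.3] 9.4 [1.1 0.8 1.5]
75 19.15 [-2.4  3.4  9.9] 9.5 [1.  0.1 1.1]
```

View pics/s9z.png

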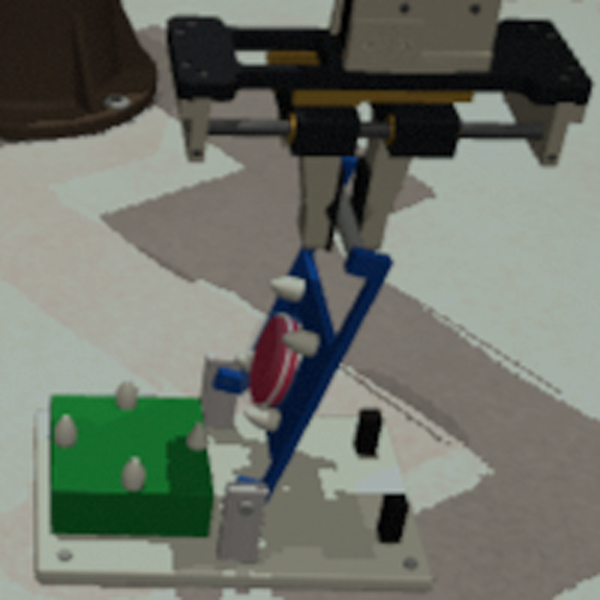

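At 75° the dish is held in the raised plate, and the forces are moderate. I'll swing on past upright with a steadier, quicker motion.

```bash
python3 - <<'E'
import h
from h import *
np.set_printoptions(precision=1,suppress=True)
C[2]+=1.5
ims=[];
for q in [90,105,120,135,150,165,180]:
    a=np.radians(q);p=C+155*np.cos(a)*YD+[0,0,155*np.sin(a)-19]
    bot.line_to(p,190 if q<165 else 120)
    s=bot.read_state();f=s['contact_force'];print(q,round(s['t'],2),f,round(s['width'],1),s['tcp_pos']-p)
    if np.linalg.norm(f)>45: print("STOP");break
bot.pause(.3)
s=bot.read_state();print(s['contact_force'],s['width'],s['tcp_pos'])
cv2.imwrite(f"pics/scene10.png",bot.camera("scene")[:,:,::-1])
zoom("pics/scene10.png","pics/s10z.png",310,100,200,160,4)
E
```

```text
90 19.57 [3.1 0.1 1.5] 9.5 [ 0.8 -1.1 -0.1]
105 19.93 [ 4.6 -0.5  1.3] 9.3 [ 0.5 -0.7 -0.3]
120 20.3 [ 3.4 -0.9  0.5] 9.4 [ 0.1 -0.5 -0.7]
135 20.67 [ 2.8  0.7 -2. ] 9.3 [-0.3 -0.3 -1.1]
150 21.03 [ 2.3  1.9 -2.5] 9.5 [-0.5 -0.  -1.1]
165 21.52 [ 0.4  2.4 -2.4] 9.5 [-0.5  0.3 -0.3]
180 22.0 [-1.   0.8 -1.4] 9.3 [-0.6  0.   0.1]
[-3.5  1.9 -1.4] 9.42191869026201 [585.9 -54.5  37.8]
```

View pics/s10z.png

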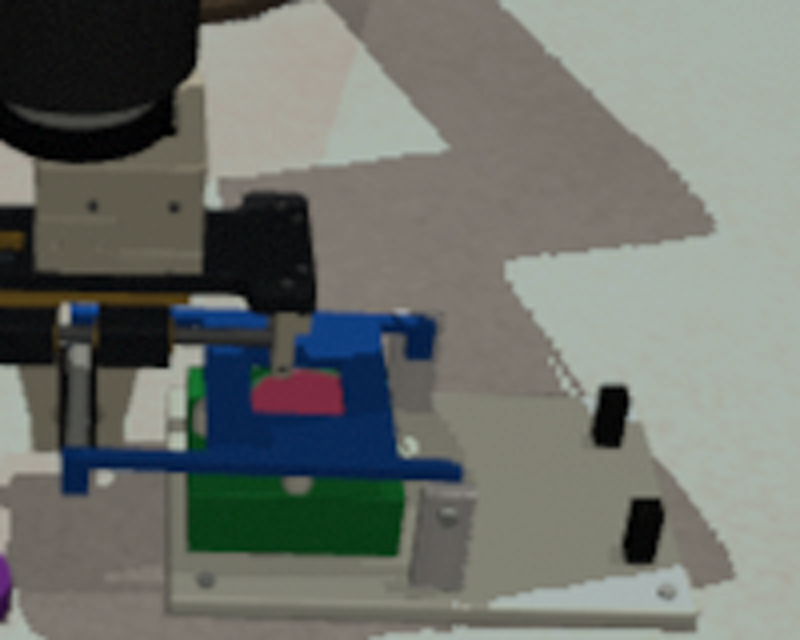

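```bash
python3 - <<'E'
from h import *
np.set_printoptions(precision=1,suppress=True)
bot.move_gripper(34)
p=bot.read_state()['tcp_pos']
bot.line_to(p+[0,0,110],120)
bot.move_ptp((430,-330,250),Q)
s=bot.read_state();print(s['t'],s['contact_force'],s['tcp_pos'])
for n in("top","scene"):cv2.imwrite(f"pics/{n}11.png",bot.camera(n)[:,:,::-1])
zoom("pics/scene11.png","pics/s11z.png",310,140,150,120,5)
zoom("pics/top11.png","pics/t11z.png",200,140,100,100,6)
E
```

```text
25.3333 [ 0.   0.7 -0.3] [ 430.4 -329.4  249.4]
```

View pics/s11z.png

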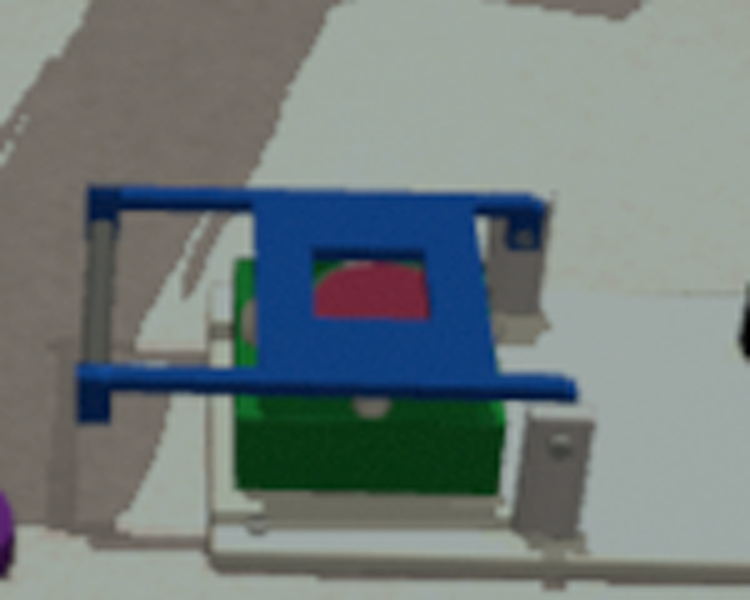

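View pics/top11.png

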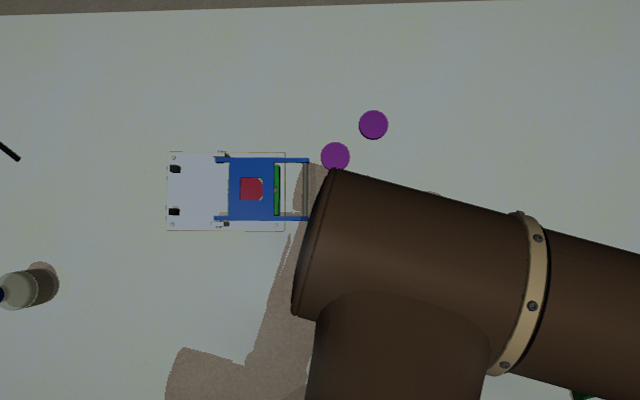

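```bash
python3 - <<'E'
from h import *
np.set_printoptions(precision=1,suppress=True)
zoom("pics/top11.png","pics/t11z.png",200,140,120,90,6)
sc=lambda x,y:np.array([310+x/5,140+y/5])
for q in (180,177,174,170):
    a=np.radians(q)
    def pt(x,r,h): # plate frame: r along plate, h offset normal (up when over)
        y=np.cos(a)*r; z=55+np.sin(a)*r
        return C*[1,1,0]+np.array([1,-.029,0])*(x-0)+YD*y+[0,0,z+h]
    f=lambda p:(proj("scene",p)-[310,140])*5
    # outer blue lug bottom/top front & back, plate window top face h=15
    print(q,"bar",f(pt(0,155,0)),"win",f(pt(20,40,15)),f(pt(20,80,15)),f(pt(-20,40,15)),f(pt(-20,80,15)))
E
```

```text
180 bar [ 94.5 311.5] win [428.4 319.5] [311.3 317.3] [420.  249.8] [307.  247.7]
177 bar [ 95.1 293.4] win [429.  314.7] [312.3 307.6] [420.6 245.1] [307.9 238.3]
174 bar [ 97.  275.1] win [430.  309.9] [314. 298.] [421.6 240.4] [309.5 228.8]
170 bar [101.4 250.7] win [431.9 303.6] [317.2 285.2] [423.3 234.1] [312.6 216.1]
```

View pics/t11z.png

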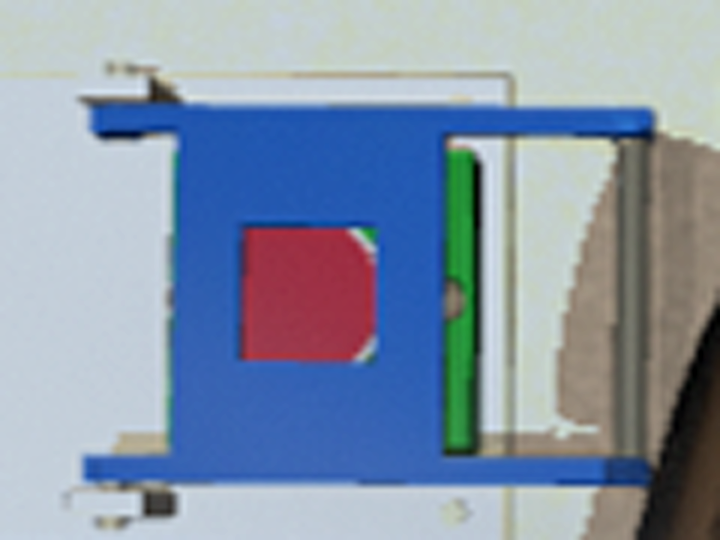

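```bash
python3 - <<'E'
from h import *
zoom("pics/top11.png","pics/t12z.png",235,172,35,35,16)
zoom("pics/scene11.png","pics/s12z.png",368,184,32,24,20)
E
```

```text
(no output)
```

View pics/t12z.png

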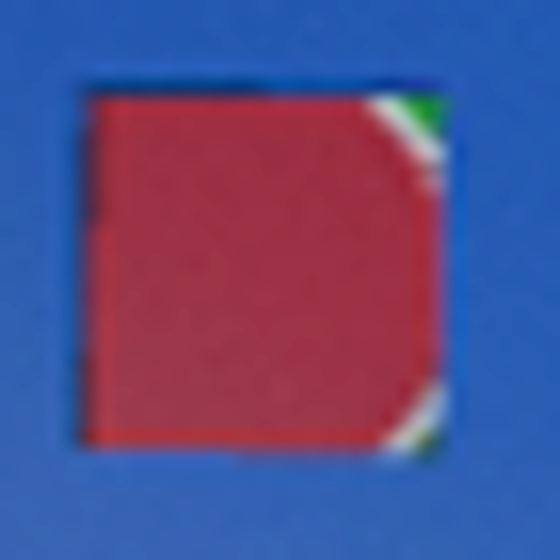

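View pics/s12z.png

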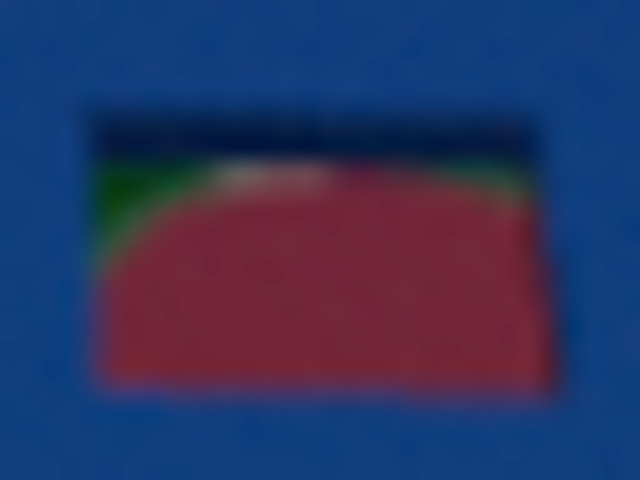

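```bash
python3 - <<'E'
from h import *
from scipy.optimize import least_squares
np.set_printoptions(precision=1,suppress=True)
N=C*[1,1,0]-60*YD; print("nest",N)
T=lambda p:(235+p[0]/16-.5,172+p[1]/16-.5)
for z in(50,55,61):
  P=np.array([onz("top",T(p),z)[:2] for p in[(403,98),(440,150),(415,448),(442,410)]])+[3.5,1]
  r=least_squares(lambda c:np.linalg.norm(P-c,axis=1)-27.5,N[:2]);print(z,r.x,r.fun,(r.x-N[:2]))
S=lambda p:(368+p[0]/20-.5,184+p[1]/20-.5)
for z in(57,61):
  P=np.array([onz("scene",S(p),z)[:2] for p in[(105,265),(150,208),(210,185),(400,172),(470,188),(525,205)]])
  for R in (25,26,27.5):
    r=least_squares(lambda c:np.linalg.norm(P-c,axis=1)-R,N[:2]);print("red edge",z,R,r.x,r.fun,r.x-N[:2])
E
```

```text
nest [589.3  40.4   0. ]
50 [591.   46.8] [ 0.3 -0.3  0.2 -0.1] [1.7 6.4]
55 [590.6  46.2] [ 0.3 -0.3  0.1 -0.1] [1.3 5.8]
61 [590.1  45.5] [ 0.3 -0.3  0.1 -0.1] [0.8 5.1]
red edge 57 25 [583.1  46. ] [-0.6  0.6  0.1 -0.2 -0.3  0.2] [-6.2  5.5]
red edge 57 26 [584.3  46.2] [-0.9  0.7  0.3 -0.1 -0.4 -0. ] [-5.   5.8]
red edge 57 27.5 [586.   46.6] [-1.2  0.8  0.6  0.1 -0.4 -0.3] [-3.2  6.1]
red edge 61 25 [588.4  45.3] [-0.7  0.6  0.2 -0.2 -0.3  0.2] [-0.8  4.8]
red edge 61 26 [589.6  45.5] [-0.9  0.7  0.4 -0.  -0.4 -0. ] [0.4 5.1]
red edge 61 27.5 [591.4  45.9] [-1.2  0.8  0.6  0.1 -0.4 -0.3] [2.1 5.4]
```

```bash
python3 - <<'E'
from h import *
np.set_printoptions(precision=1,suppress=True)
T=lambda p:(235+p[0]/16-.5,172+p[1]/16-.5)
for z,p in [(70,(78,90)),(70,(450,452)),(64,(92,98)),(64,(445,448))]: print(z,onz("top",T(p),z)+[3.5,1,0])
E
```

```text
70 [611.   61.2  70. ]
70 [569.8  20.6  70. ]
64 [610.7  60.7  64. ]
64 [570.6  21.9  64. ]
```

```bash
python3 - <<'E'
from h import *
a=cv2.imread("pics/scene11.png");b=bot.camera("scene")[:,:,::-1]
print(cv2.absdiff(a,b.copy())[150:260,310:460].max(), bot.read_state()['t'],bot.read_state()['contact_force'])
print(bot.close_job())
E
```

```text
21 25.4833 [0.33874857 0.18181971 0.6544987 ]
the job is handed in; nothing more can be done
None
```

I set the pink dish lid up in the blue plate, let go of it, and swung the plate by its handle bar all the way over. The dish dropped into the green nest. I then released the bar, moved the arm well clear and handed the job in at about 25.5 s.

**What the last checks showed:**
- **Plate:** in the scene view the window corners match a fully-over (180°) plate to within about 1 pixel.
- **Dish:** both camera views put it in the nest, about 5 mm towards the hinge, where there are 6 mm to spare. It is probably near or against the hinge-side post.
- **Flatness:** this is inferred, because the plate hides most of the dish. The two views agree best with a flat dish, and I estimate any tilt at under 2°.
- **Robot:** wrist force was about zero with the arm clear. The scene still looked the same just before hand-in.

**What disagreed:** during the swing, between about 20° and 75°, the wrist force rose to roughly 17 N because my arc was slightly off. I raised the arc 1.5 mm for the rest, and the force stayed within about 6 N. The top camera read about 3.5 mm off in x against the robot, so I corrected for that.

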